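# Spin-check a centrifuge rotor and brake it on the mark

### The arm

A 7-joint arm with a two-finger parallel gripper is mounted at the origin on the work surface. World frame = base frame: x ahead of the robot, y to its left, z up, the work surface at z = 0. Lengths are in mm, angles in degrees, forces in N, time in s.
With the tool pointing down it reaches from about 425 to 825 mm from the base axis. Payload 3.6 kg.
Tool frame: the origin (TCP) lies between the finger pads; the fingertips stand 14 mm ahead of it and the grasp point (between the pads) lies 5 mm behind it (tcp_to_tips is the distance from the TCP to the fingertips, in mm); z points along the fingers, y is the line along which they close (so a half turn about z gives the same grasp; the last joint's range is limited). The gripper opens to 93 mm and grips with 3 to 60 N. Pads are 15 mm wide; open, the fingers measure 128 mm over their backs; the gripper's body (75 mm by 188 mm) begins 65 mm behind the grasp point.
Start: joints at [-67.81, 35.231, -0.722, 81.555, 0.464, 63.22, -2.315], TCP at [261.322, 595.122, 195.64] pointing down, gripper open.
Joint ranges: [-178.69, 178.69], [-17.37, 117.87], [-77.05, 75.6], [15.02, 138.74], [-78.02, 258.01], [0.78, 113.62], [-162.83, 162.83]. Speed limits (degrees/s): [159.86, 159.86, 180, 180, 180, 180, 180].

### API

Orientations are given as [roll, pitch, yaw] about the fixed x, y, z axes, in that order (R = Rz(yaw) Ry(pitch) Rx(roll)).
In Python, from plant import state, capture, camera_params, finish_job, tcp_to_tips gives the robot as it stands.
- The arm moves only by the tool carry_out, never from a script. Its argument "plan" is a list of rows, each an object of numbers: "x", "y", "z": the shift along the world's x, y, z in m; "spin": the turn about the world's z in rad; "grip": the gripper command: -1 is shut, 1 is fully open, values between are in proportion. A call has 1 to 20 rows; each row shifts and turns the commanded pose from where the row before left it; what a row does not reach is not made up. A row lasts 1/10 s, in which the tool goes at most 50 mm and 8.59 degrees, less where a joint would pass 70% of its speed; a pose out of reach is approached as far as the arm can. A call with a gripper value outside its range is refused whole. The fingers move at their own pace and stop on an object; "squeeze" is the grip in N (left out, the last holds). Time passes only in rows, so rows that do not move let the fingers close. It gives the time, the measured TCP pose, the force, the opening and the grip force at its end, in the units of the state.
- state(): the state, without advancing time (a new reading comes with each control period).
- capture(name): name is "scene" or "top" or "wrist"; returns the picture (400x640x3 uint8, blue, green, red); there is no depth.
- camera_params(name): a dict with "intrinsics" (3x3 intrinsics, pixels), "dist_coeffs" ([k1, k2, p1, p2, k3] as OpenCV has them; the pictures are not rectified), "T" (4x4, takes a point from camera to world coordinates). Camera axes: x right, y up, looking along -z (the intrinsics and any distortion apply to the point x, -y, -z); pixel columns grow to the right and rows downward; lengths in mm; the calibration is good to about 2 mm. A picture is of the moment at which its call begins: read the wrist's pose just before it. camera_params takes no time and is no camera call; for the wrist camera it gives the pose at the moment of the call.
- finish_job(): hands the job in; it is judged then, once.
The state is a dict: "time": time; "joint_pos": joint angles; "dq": joint speeds; "effort": joint torques, N m; "eef_pos": TCP position; "tool_rot": TCP orientation; "wrist_force": force on the tool from outside, world axes, zero at the start; "torque": the same for the moment, N m; "finger_gap": finger opening in mm; "grip_force": force on a finger pad.
Only numpy, scipy, OpenCV 4.12 (cv2) and the standard library are available. Lean on these libraries where they do the work, as an engineer would, in place of code of your own. Each camera call takes 0.05 s, during which the arm holds its last target. There are 200 camera calls.

### The job

Check that the centrifuge rotor on the small drive stand runs free: with a fingertip, flick it spinning anticlockwise (seen from above) and let it run by itself for at least one full turn. Then, while it is still coasting, touch it with a fingertip to brake it in one go, so that it comes to rest with the fin and its scribed line pointing at the stand's fixed pointer (within about ten degrees), and take the hand away. Do not let it stop off the mark and nudge it round afterwards, do not strike or squeeze it hard, and leave the other things on the bench where they lie.

Things in the scene. Friction and masses are not known exactly. Their poses are not given: they have to be found in the camera images.
- rotor: Level aluminium disc 220 mm across, 8 mm thick, turning freely about its vertical axis. On top, 60 mm from the axis and 90 degrees apart, stand three dark round posts (16 mm across, 30 mm tall) and, in the fourth place, the index fin. Hub 36 mm across, 22 mm tall. Outside 72 mm from the axis the top is bare flat rim, the place to brake. Origin on the axis at the underside; x along the fin, z up.
- hub (a point): The point on the rotor's axis at the level of the disc's flat top, 93 mm above the bench.
- index (a point): End of a scribed line on the disc's top at the rim, 110 mm from the axis, in the direction of the fin; it turns with the rotor. The fin is a dark upright plate 6 mm thick and 30 mm tall, running radially from the hub to 72 mm from the axis; the scribed line continues it.
- pointer (a point): The mark, fixed to the stand: the point 110 mm from the axis at the disc's top level, just inside the tip of the steel pointer, a wedge 22 mm wide from 113 to 142 mm from the axis, its top 97 mm above the bench (4 mm above the disc). It can stand on any side. The rotor is on the mark when index lies here.
- spin (a joint): Angle of the rotor, rad, growing anticlockwise seen from above and counting on over turns; every multiple of 2 pi has the fin at the pointer. Starts at rest between 0.7 and 5.6. The bearing is nearly free: after a flick the speed decays with a time constant of about 8 to 13 s, plus about 0.14 rad/s each second. Rotor mass about 0.35 kg, varies by 20 %.
- mount (a joint): Elastic spindle mount: how far the spindle and rotor are pressed down, m. 0 when untouched; it begins to yield at about 4 N, gives 1.5 N per mm and bottoms at 8 mm (about 16 N). A light press on the rim stops the slowly turning rotor almost at once; on release it may swing back by up to 3 degrees.
- stand: The fixed drive stand: round foot 200 mm across and 12 mm thick, housing 104 mm across up to 62 mm high, the rotor above it. Origin on the axis at bench level, x axis towards the pointer.
- tube_a: Loose capped sample tube 97 mm long, 18 mm across, lying on the bench beside the stand, lower than the rotor: leave alone. Origin on its axis at the pointed end, x along it.
- hub_nut: Loose steel knurled nut with a neck, 32 mm across, 30 mm tall, standing beside the stand: leave alone. Origin under its centre.
- spanner: Loose steel spanner 140 mm long lying beside the stand: leave alone. Origin at the middle of its underside.
- dish: Loose clear shallow dish 90 mm across, 14 mm tall, beside the stand: leave alone. Origin under its centre.
- bottle: Loose white bottle 64 mm across, 150 mm tall, towards the left: leave alone. Origin under its centre.
- tip_box: Loose white divided box 120 x 85 x 50 mm, towards the right: leave alone. Origin under its centre.
- jar: Loose amber jar 60 mm across, 75 mm tall, towards the right: leave alone. Origin under its centre.

How it is judged (in metres and radians):
On the way, in this order (a step that is already met when the one before it is completed fails the run):
1. the rotor spins anticlockwise by itself, faster than 1.2 rad/s, untouched (velocity of joint spin above 1.2 rad/s and contact force between the fingers and rotor below 0.05 N), for 0.1 s.
2. it is coasting untouched towards the end of at least one full turn (spin above 11) (value of joint spin above 11 rad and velocity of joint spin above 0.3 rad/s and contact force between the fingers and rotor below 0.05 N).
3. a fingertip holds it stopped on the mark (contact force between the fingers and rotor above 0.3 N and horizontal distance between index and pointer below 0.02 m and velocity of joint spin between -0.05 and 0.05 rad/s), for 0.05 s.
At the end, for the whole second after the job is handed in: The rotor stands still (below 0.05 rad/s) with the index within 20 mm (about 10 degrees) of the pointer mark at the rim, after at least one full turn, untouched, and every bystander within 20 mm of its start (horizontal distance between index and pointer below 0.02 m and value of joint spin above 12 rad and velocity of joint spin between -0.05 and 0.05 rad/s and contact force between the fingers and rotor below 0.05 N and value of joint mount below 0.002 m and distance of each of tube_a, hub_nut, spanner, dish, bottle, tip_box, jar from where it was at the start of the episode below 0.02 m).
It fails at once if the rotor, after its full turn, stops or turns back off the mark (value of joint spin above 11 rad and velocity of joint spin below 0.02 rad/s and horizontal distance between index and pointer above 0.024 m).
It fails at once if the rotor is struck, squeezed or pressed with more than 60 N (contact force between the fingers and rotor above 60 N).
It fails at once if a bystander is moved or lifted (distance of any of tube_a, hub_nut, spanner, dish, bottle, tip_box, jar from where it was at the start of the episode above 0.02 m).
It also fails if it takes over 64 s, if anything falls off the work surface, if the arm or the gripper's body presses on something with over 40 N, if the wrist force passes 120 N, or if a joint passes its speed limit or range.

## Working session

There is one attempt and no reset: what is moved stays moved. The work goes in short steps, Python scripts to look and compute and a tool call to move; the robot and the scene stay as the last step left them, time stands still between calls to the robot, and variables do not carry over. Pictures are saved under pics/ and viewed, at most 10 in all, crops included, and the job is handed in when it is done.

Besides the shell and the picture viewer there is one more tool, called after "Call:" as name(argument=value, ...) on one line, values as JSON. carry_out: Moves the arm, as the interface text tells. Its arguments: {"type":"object","properties":{"plan":{"type":"array"},"squeeze":{"type":"number"}},"required":["plan"]}

```bash
mkdir -p pics; ls; python3 - <<'E'
from plant import *
import cv2,numpy as np
s=state();print(s['time'],s['eef_pos'],s['tool_rot'],s['finger_gap'],tcp_to_tips)
for n in('scene','top'):
    im=capture(n);cv2.imwrite(f'pics/{n}0.png',im)
    p=camera_params(n);print(n,np.round(p['intrinsics'],1).tolist(),p['dist_coeffs'],np.round(p['T'],3).tolist())
E
```

```text
pics
0.0 [261.03123317 594.35375368 194.48226706] [-1.79853817e+02  2.58958558e-03  1.56295635e+02] 92.93123695891111 14.0
scene [[369.2, 0.0, 325.9], [0.0, 369.2, 199.7], [0.0, 0.0, 1.0]] [-0.00931435  0.          0.          0.          0.        ] [[0.228, -0.655, 0.72, 1300.851], [0.973, 0.165, -0.158, -157.193], [-0.015, 0.737, 0.676, 752.921], [0.0, 0.0, 0.0, 1.0]]
top [[395.0, 0.0, 322.1], [0.0, 395.0, 199.1], [0.0, 0.0, 1.0]] [-0.03222955  0.          0.          0.          0.        ] [[-0.023, 0.985, -0.169, 395.195], [-1.0, -0.021, 0.011, -5.683], [0.007, 0.169, 0.986, 1268.287], [0.0, 0.0, 0.0, 1.0]]
```

View pics/top0.png

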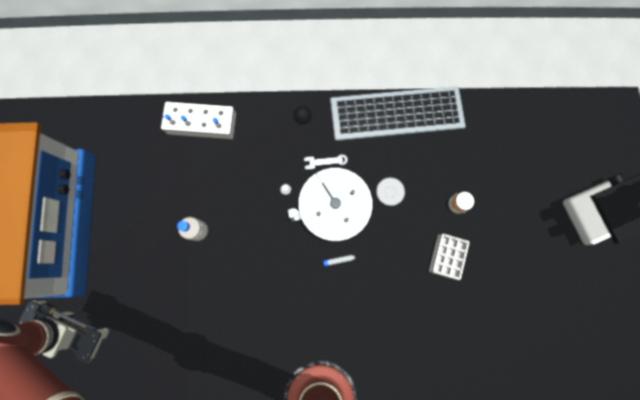

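View pics/scene0.png

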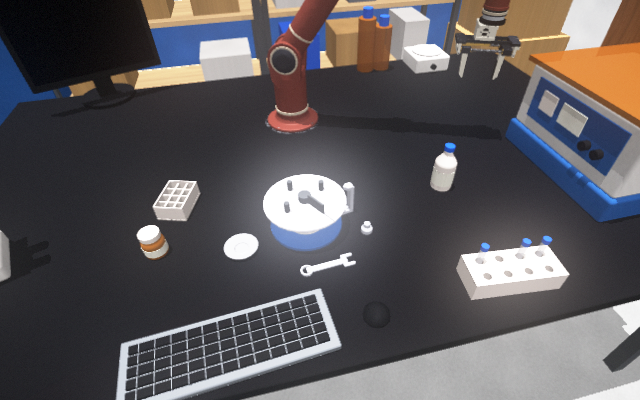

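The top view shows the rotor near (336,204), the pointer at its left edge near (293,214), and the fin pointing up-left towards (323,182). The nut is at (286,189), the spanner at (325,161), the dish at (391,192) and the tube at (340,260). The bottle is at (192,228).

```bash
cat > h.py <<'E'
from plant import *
import cv2,numpy as np
F=np.diag([1.,-1,-1])
def ray(n,uv,z,p=None):
    p=p or camera_params(n);T=np.array(p['T'])
    q=cv2.undistortPoints(np.array(uv,float).reshape(-1,1,2),np.array(p['intrinsics']),np.array(p['dist_coeffs'])).reshape(-1,2)
    d=(T[:3,:3]@F@np.c_[q,np.ones(len(q))].T).T
    o=T[:3,3];return o+d*((z-o[2])/d[:,2])[:,None]
def proj(n,X,p=None):
    p=p or camera_params(n);T=np.array(p['T'])
    R=F@T[:3,:3].T
    return cv2.projectPoints(np.array(X,float).reshape(-1,1,3),cv2.Rodrigues(R)[0],-R@T[:3,3],np.array(p['intrinsics']),np.array(p['dist_coeffs']))[0].reshape(-1,2)
E
python3 - <<'E'
from h import *
im=cv2.imread('pics/top0.png');g=im.min(2)
m=(g>150).astype(np.uint8)
sub=np.zeros_like(m);sub[160:250,280:376]=m[160:250,280:376]
m2=cv2.morphologyEx(sub,cv2.MORPH_OPEN,np.ones((25,25)))
c=max(cv2.findContours(m2|0,cv2.RETR_EXTERNAL,cv2.CHAIN_APPROX_NONE)[0],key=cv2.contourArea) if m2.any() else None
c=max(cv2.findContours(sub,cv2.RETR_EXTERNAL,cv2.CHAIN_APPROX_NONE)[0],key=cv2.contourArea).reshape(-1,2)
P=ray('top',c,93)[:,:2]
ctr=np.median(P,0)
for _ in range(8):
    r=np.linalg.norm(P-ctr,axis=1);k=abs(r-110)<6 if _>2 else r<125
    A=np.c_[2*P[k],np.ones(k.sum())];s=np.linalg.lstsq(A,(P[k]**2).sum(1),rcond=None)[0];ctr=s[:2]
print('ctr',ctr,'R',np.sqrt(s[2]+ctr@ctr),k.sum())
# bright blobs
n,l,st,ce=cv2.connectedComponentsWithStats((g>110).astype(np.uint8))
for i in range(1,n):
    if 15<st[i,4]<9000 and 150<ce[i][1]<300: print(ce[i],st[i],ray('top',[ce[i]],10)[0,:2].round())
for z,u in((115,(336,203)),(123,(323,182)),(97,(293,214))):print(z,u,ray('top',[u],z)[0].round(1))
crop=lambda f,x,y,w,h,s,o:cv2.imwrite(o,cv2.resize(cv2.imread(f)[y:y+h,x:x+w],None,fx=s,fy=s,interpolation=cv2.INTER_CUBIC))
a=cv2.resize(im[145:275,270:410],None,fx=4.0,fy=4.0,interpolation=cv2.INTER_CUBIC);cv2.imwrite('pics/c1.png',a)
b=cv2.imread('pics/scene0.png')[160:280,250:390];cv2.imwrite('pics/c2.png',cv2.resize(b,None,fx=4,fy=4,interpolation=cv2.INTER_CUBIC))
E
```

```text
ctr [582.7755874  -57.58561007] R 110.59079997657074 201
[ 70.29885057 155.43678161] [ 63 147  15  19 174] [776. 814.]
[324.65394402 160.92366412] [304 154  44  16 393] [738. -31.]
[333.76267434 204.1113571 ] [ 288  167   85   75 4517] [594. -57.]
[390.2283105  191.06544901] [376 177  29  29 657] [ 633. -242.]
[588.34162304 215.27748691] [ 565  182   46   63 1528] [ 538. -890.]
[285.25773196 188.91752577] [280 184  11  11  97] [647.  99.]
[464.59868421 200.5       ] [455 191  20  20 304] [ 596. -483.]
[ 42.93233083 213.93233083] [ 40 197   7  34 133] [581. 888.]
[ 51.82792208 215.41233766] [ 46 199  12  33 308] [576. 858.]
[ 70.14285714 210.42857143] [ 68 204   4  13  28] [591. 798.]
[193.17006803 228.95918367] [178 217  29  23 441] [523. 394.]
[449.79548872 256.25488722] [ 430  233   40   47 1330] [ 418. -421.]
[ 39.43023256 250.8372093 ] [ 37 240   6  23  86] [462. 888.]
[ 48.80392157 251.60294118] [ 44 241  11  22 204] [459. 857.]
[340.34146341 259.46341463] [327 255  28  10 164] [416. -73.]
[ 59.57281553 285.59708738] [ 53 277  14  18 206] [352. 813.]
115 (336, 203) [580.2 -59.4 115. ]
123 (323, 182) [642.8 -22.3 123. ]
97 (293, 214) [552.6  69.2  97. ]
```

View pics/c1.png

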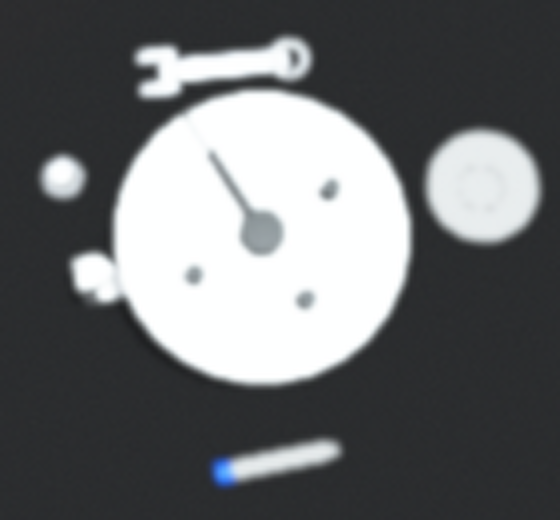

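View pics/c2.png

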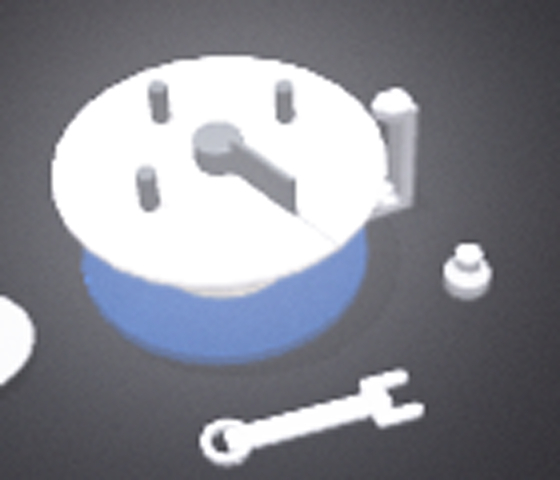

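The crops show the fin at about +33° in world, with posts near 123°, 213° and 303°. The pointer is on the left (+y) side with an upright stub on it. The plan is to push the post at about 213° (robot side) with the closed gripper, then brake on the rim on that same side and track the rotor with the scene camera.

Call:
carry_out(plan=[{"x":0.005,"y":-0.02,"z":0.02,"spin":-0.1,"grip":-1},{"x":0.0155,"y":-0.0415,"z":0.01,"spin":-0.12,"grip":-1},{"x":0.0155,"y":-0.0415,"z":0,"spin":-0.12,"grip":-1},{"x":0.0155,"y":-0.0415,"z":0,"spin":-0.12,"grip":-1},{"x":0.0155,"y":-0.0415,"z":0,"spin":-0.12,"grip":-1},{"x":0.0155,"y":-0.0415,"z":0,"spin":-0.12,"grip":-1},{"x":0.0155,"y":-0.0415,"z":0,"spin":-0.12,"grip":-1},{"x":0.0155,"y":-0.0415,"z":0,"spin":-0.12,"grip":-1},{"x":0.0155,"y":-0.0415,"z":0,"spin":-0.12,"grip":-1},{"x":0.0155,"y":-0.0415,"z":0,"spin":-0.12,"grip":-1},{"x":0.0155,"y":-0.0415,"z":0,"spin":-0.12,"grip":-1},{"x":0.0155,"y":-0.0415,"z":0,"spin":-0.12,"grip":-1},{"x":0.0155,"y":-0.0415,"z":0,"spin":-0.12,"grip":-1},{"x":0.0155,"y":-0.0415,"z":0,"spin":-0.12,"grip":-1},{"x":0.0155,"y":-0.0415,"z":0,"spin":-0.12,"grip":-1},{"x":0.0155,"y":-0.0415,"z":0,"spin":-0.12,"grip":-1},{"x":0.0115,"y":-0.0215,"z":0,"spin":-0.02,"grip":-1}])

```text
time: 1.8
eef_pos: [510.3, -73.3, 225.6]
tool_rot: [179.9, 0.1, 45.8]
wrist_force: [-0.7, -1.2, 0.2]
finger_gap: 0.4
grip_force: 0.0
```

```bash
cat >> h.py <<'E'
C=np.array([582.,-58.])
def fin(im,n='scene',thr=150,p=None):
    """world angle (deg) of fin: dark component joined to the hub, hub removed"""
    p=p or camera_params(n)
    a=np.linspace(0,2*np.pi,60)
    m=np.zeros(im.shape[:2],np.uint8)
    cv2.fillPoly(m,[proj(n,np.c_[C[0]+105*np.cos(a),C[1]+105*np.sin(a),0*a+93],p).round().astype(np.int32)],1)
    d=((im.min(2)<thr)&(m>0)).astype(np.uint8)
    k,l=cv2.connectedComponents(d)
    u,v=proj(n,[[*C,112]],p)[0].round().astype(int)
    lab=l[v,u]
    ys,xs=np.where((l==lab)&(lab>0))
    P=ray(n,np.c_[xs,ys],108,p)[:,:2]-C
    r=np.hypot(*P.T);P=P[(r>32)&(r<85)]
    return (np.degrees(np.arctan2(P[:,1].mean(),P[:,0].mean())) if len(P) else None),len(P)
E
python3 - <<'E'
from h import *
s=state();print(s['time'],s['eef_pos'].round(1),s['tool_rot'].round(1),s['finger_gap'],s['wrist_force'])
for n in('scene','top','wrist'):
    p=camera_params(n)
    im=capture(n);cv2.imwrite(f'pics/{n}1.png',im)
    if n!='wrist':
        for t in(110,150,190):print(n,t,fin(im,n,t))
print('old top',fin(cv2.imread('pics/top0.png'),'top'))
for n,uv in(('top',(297.5,217.5)),('scene',(346.3,209.3))):
    P=ray(n,[uv],97)[0];print(P, np.degrees(np.arctan2(P[1]-C[1],P[0]-C[0])),np.hypot(*(P[:2]-C)))
print(np.array(camera_params('wrist')['T']).round(2).tolist())
a=np.hstack([cv2.imread('pics/wrist1.png'),]);
cv2.imwrite('pics/v1.png',np.vstack([cv2.resize(cv2.imread('pics/wrist1.png'),(480,300)),cv2.resize(cv2.imread('pics/scene1.png')[150:270,230:390],(400,300)).__class__ and cv2.resize(cv2.imread('pics/scene1.png')[140:260,220:412],(480,300))]))
E
```

```text
1.8 [510.3 -73.3 225.6] [1.799e+02 1.000e-01 4.580e+01] 0.40285096817853167 [-0.67556161 -1.20149815  0.19964238]Traceback (most recent call last):
  File "<stdin>", line 7, in <module>
  File "h.py", line 25, in fin
    P=ray(n,np.c_[xs,ys],108,p)[:,:2]-C
      ~~~^^^^^^^^^^^^^^^^^^^^^^
  File "h.py", line 6, in ray
    q=cv2.undistortPoints(np.array(uv,float).reshape(-1,1,2),np.array(p['intrinsics']),np.array(p['dist_coeffs'])).reshape(-1,2)
      ~~~~~~~~~~~~~~~~~~~^^^^^^^^^^^^^^^^^^^^^^^^^^^^^^^^^^^^^^^^^^^^^^^^^^^^^^^^^^^^^^^^^^^^^^^^^^^^^^^^^^^^^^^^^
cv2.error: OpenCV(4.12.0) /io/opencv/modules/calib3d/src/undistort.dispatch.cpp:347: error: (-215:Assertion failed) CV_IS_MAT(_src) && CV_IS_MAT(_dst) && (_src->rows == 1 || _src->cols == 1) && (_dst->rows == 1 || _dst->cols == 1) && _src->cols + _src->rows - 1 == _dst->rows + _dst->cols - 1 && (CV_MAT_TYPE(_src->type) == CV_32FC2 || CV_MAT_TYPE(_src->type) == CV_64FC2) && (CV_MAT_TYPE(_dst->type) == CV_32FC2 || CV_MAT_TYPE(_dst->type) == CV_64FC2) in function 'cvUndistortPointsInternal'
```

```bash
sed -i 's/    ys,xs=np.where/    if lab==0: return None,0\n    ys,xs=np.where/' h.py
python3 - <<'E'
from h import *
for n in('scene','top','wrist'):
    im=capture(n);cv2.imwrite(f'pics/{n}1.png',im)
    if n!='wrist':
        for t in(110,150,190,220):print(n,t,fin(im,n,t))
        u,v=proj(n,[[*C,112]])[0].round().astype(int);print(u,v,im[v,u])
print('old top',fin(cv2.imread('pics/top0.png'),'top',190))
for n,uv in(('top',(297.5,217.5)),('scene',(346.3,209.3))):
    P=ray(n,[uv],97)[0];print(P, np.degrees(np.arctan2(P[1]-C[1],P[0]-C[0])),np.hypot(*(P[:2]-C)))
cv2.imwrite('pics/v1.png',np.vstack([cv2.resize(cv2.imread('pics/wrist1.png'),(480,300)),cv2.resize(cv2.imread('pics/scene1.png')[140:260,220:412],(480,300))]))
E
```

```text
scene 110 (None, 0)
scene 150 (None, 0)
scene 190 (np.float64(28.614658049737336), 106)
scene 220 (np.float64(29.203485118739106), 112)
304 194 [197 187 186]
top 110 (np.float64(-114.95549683186682), 1242)
top 150 (np.float64(-110.39732235224587), 1344)
top 190 (np.float64(-109.64117333424174), 1379)
top 220 (np.float64(-109.14689997036716), 1410)
335 203 [ 89 103 185]
old top (np.float64(32.261438440512556), 24)
[541.75693826  55.85473925  97.        ] 109.46644876153321 120.75763192618085
[649.9284553  38.7924215  97.       ] 54.93900680179107 118.2499382588417
```

View pics/v1.png

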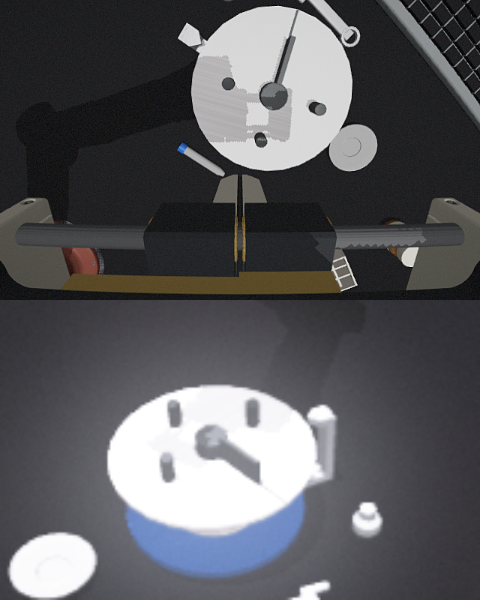

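The wrist picture shows the wedge at about (253,48) in full-image pixels, and the fin and scribed line towards (390,20). In the scene view the upright piece is the pointer's support, and the wedge is its top at about (349,185). I'll measure the wedge in all three views.

```bash
python3 - <<'E'
from h import *
im=cv2.imread('pics/wrist1.png');g=im.min(2)
def fit(n,c,tol=5):
    P=ray(n,c,93)[:,:2];ctr=C.copy()
    for _ in range(10):
        r=np.linalg.norm(P-ctr,axis=1);k=abs(r-110)<(12 if _<4 else tol)
        A=np.c_[2*P[k],np.ones(k.sum())];s=np.linalg.lstsq(A,(P[k]**2).sum(1),rcond=None)[0];ctr=s[:2]
    return ctr,np.sqrt(s[2]+ctr@ctr),k.sum()
for n,t in(('wrist',100),('scene',150),('top',150)):
    I=cv2.imread(f'pics/{n}{0 if n!="wrist" else 1}.png');G=I.min(2)
    cs=cv2.findContours((G>t).astype(np.uint8),cv2.RETR_EXTERNAL,cv2.CHAIN_APPROX_NONE)[0]
    u=proj(n,[[*C,93]])[0]
    c=max([c.reshape(-1,2) for c in cs if cv2.pointPolygonTest(c,tuple(map(float,u)),False)>=0 or 1],key=lambda c:(abs(np.hypot(*(ray(n,c,93)[:,:2]-C).T)-110)<6).sum())
    ctr=fit(n,c);print(n,ctr)
    cc=ctr[0]
    m=(G>t).astype(np.uint8);ys,xs=np.where(m)
    P=ray(n,np.c_[xs,ys],97)[:,:2]-cc;r=np.hypot(*P.T);a=np.degrees(np.arctan2(P[:,1],P[:,0]))
    for lo,hi in((115,122),(122,130),(130,138),(138,144)):
        k=(r>lo)&(r<hi)&(a>70)&(a<140)
        if k.any():print(' ',lo,a[k].mean().round(1),a[k].min().round(1),a[k].max().round(1),k.sum())
# wrist fin angle: dark thin, scribed line
I=cv2.imread('pics/wrist1.png')
h=cv2.resize(I[0:130,230:420],None,fx=4,fy=4);cv2.imwrite('pics/v2.png',h)
E
```

```text
wrist (array([582.92615639, -54.34313065]), np.float64(109.27755995437674), np.int64(611))
  115 101.3 97.5 105.6 101
  122 101.3 96.3 106.5 212
  130 101.3 96.5 106.2 215
  138 101.5 97.0 106.1 96
scene (array([586.27477   , -57.68338981]), np.float64(111.42772668789888), np.int64(161))
  115 88.1 70.6 105.3 44
  122 90.1 70.8 108.1 58
  130 97.7 85.0 107.7 31
  138 101.7 96.3 106.5 10
top (array([582.7755874 , -57.58561007]), np.float64(110.59079997657074), np.int64(201))
  115 104.7 97.2 112.1 24
  122 103.9 95.5 112.3 34
  130 102.0 95.3 110.1 29
  138 96.0 71.1 106.4 21
```

View pics/v2.png

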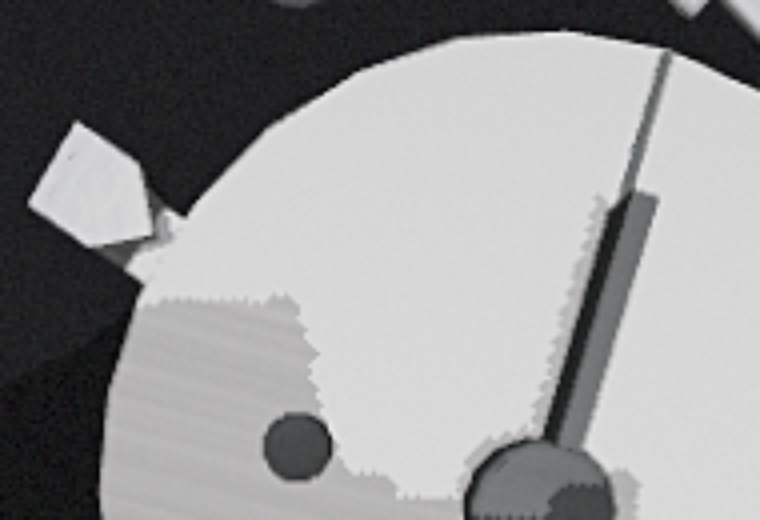

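```bash
python3 - <<'E'
import h
from h import *
cw=np.array([582.9,-54.3])
P=ray('wrist',[[397,12.5],[230+630/4,195/4]],93)[:,:2]-cw;print('scribe',np.degrees(np.arctan2(P[:,1],P[:,0])),np.hypot(*P.T))
P=ray('wrist',[[268.75,58.75]],97)[:,:2]-cw;print('tip',np.degrees(np.arctan2(P[:,1],P[:,0])),np.hypot(*P.T))
P=ray('wrist',[[230+298/4,447/4]],123)[0,:2]-cw;print('post',np.degrees(np.arctan2(P[1],P[0])),np.hypot(*P))
im=cv2.imread('pics/scene1.png')
h.C=np.array([586.3,-57.7])
for t in(190,205,220):print(fin(im,'scene',t))
h.C=np.array([582.8,-57.6]);print(fin(cv2.imread('pics/top0.png'),'top',190))
print(state()['eef_pos'],state()['time'])
E
```

```text
scribe [30.81678177 29.77472732] [109.2510845   76.73093468]
tip [101.33184701] [111.81571184]
post 121.25270947023198 58.99125990038711
(np.float64(30.72996531990272), 98)
(np.float64(31.07969585489653), 102)
(np.float64(31.305367260483255), 105)
(np.float64(32.30676175227955), 23)
[509.81729401 -68.52010577 225.04845848] 2.0
```

Call:
carry_out(plan=[{"x":-0.0035,"y":0.004,"z":-0.04,"grip":-1},{"z":-0.04,"grip":-1},{"z":-0.028,"grip":-1},{"grip":-1},{"grip":-1}])

```text
$.plan[0]: bad value
```

```bash
python3 - <<'E'
import h
from h import *
h.C=np.array([586.3,-57.7])
im=capture('scene');cv2.imwrite('pics/s2.png',im);print(fin(im,'scene',205))
cv2.imwrite('pics/v3.png',cv2.resize(im[130:260,220:412],None,fx=4,fy=4))
s=state();print(s['eef_pos'],s['time'],s['wrist_force'])
E
```

```text
(np.float64(31.07969585489653), 102)
[509.72601861 -67.50518207 225.10430455] 2.05 [0.14578958 0.02402482 0.11631897]
```

View pics/v3.png

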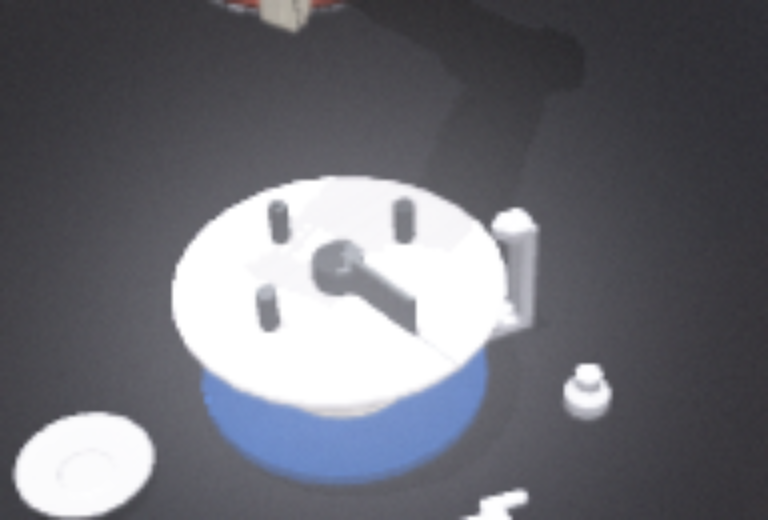

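The hand is still high and the rotor is unmoved; the call was refused because rows need all five keys.

Call:
carry_out(plan=[{"x":-0.0035,"y":0.003,"z":-0.04,"spin":0,"grip":-1},{"x":0,"y":0,"z":-0.04,"spin":0,"grip":-1},{"x":0,"y":0,"z":-0.028,"spin":0,"grip":-1},{"x":0,"y":0,"z":0,"spin":0,"grip":-1},{"x":0,"y":0,"z":0,"spin":0,"grip":-1}])

```text
time: 2.55
eef_pos: [506.9, -64.7, 118.1]
tool_rot: [-180.0, -0.0, 46.4]
wrist_force: [0.1, -0.1, -0.4]
finger_gap: 0.2
grip_force: 0.0
```

```bash
python3 - <<'E'
import h
from h import *
h.C=np.array([586.3,-57.7])
im=capture('scene');cv2.imwrite('pics/s3.png',im);print(fin(im,'scene',205))
cv2.imwrite('pics/v4.png',cv2.resize(im[100:230,220:412],None,fx=4,fy=4))
s=state();print(s['eef_pos'],s['time'],s['wrist_force'])
E
```

```text
(np.float64(30.932132671389144), 101)
[507.80339463 -65.24347461 118.9397035 ] 2.6 [-0.17056523 -0.91046671  0.08065614]
```

View pics/v4.png

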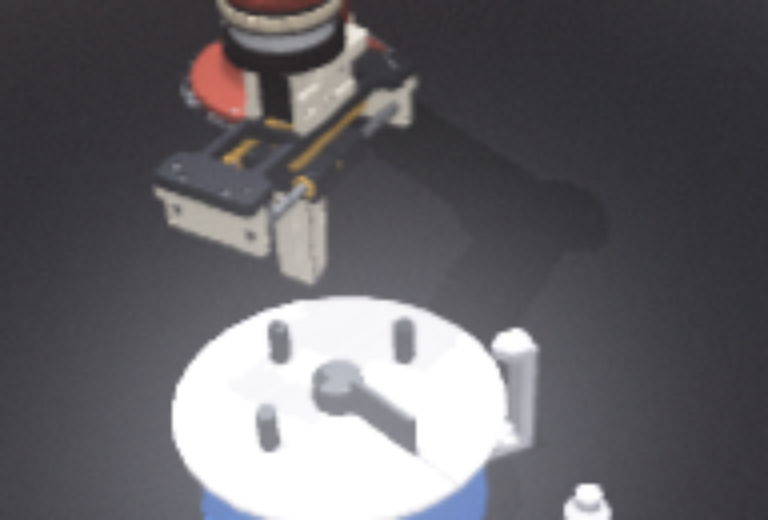

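```bash
python3 - <<'E'
from h import *
print(proj('scene',[[507,-65,105],[507,-65,118],[507,-65,93],[583-93,-56,93],[530,-87,123],[583,-56,115]]))
for z in(105,120,140,160,180,200):print(z,ray('scene',[[296,170]],z))
im=capture('wrist');cv2.imwrite('pics/w4.png',im)
s=state();print(s['eef_pos'],s['time'],s['joint_pos'],s['dq'])
T=np.array(camera_params('wrist')['T']);print(T.round(2).tolist())
im=capture('scene');print(abs(im.astype(int)-cv2.imread('pics/s3.png')).mean())
E
```

```text
[[296.45060777 178.8293246 ]
 [296.12450902 175.16496395]
 [296.74674983 182.15656647]
 [298.85023294 177.92857061]
 [289.37728456 180.17675113]
 [304.55731747 193.20946865]]
105 [[467.4136412  -59.44646732 105.        ]]
120 [[486.70851702 -61.70940094 120.        ]]
140 [[512.43501811 -64.72664578 140.        ]]
160 [[538.16151921 -67.74389062 160.        ]]
180 [[563.8880203  -70.76113545 180.        ]]
200 [[589.61452139 -73.77838029 200.        ]]
[508.14845574 -65.53547127 119.32726738] 2.65 [-15.21368922  31.3067717   30.24396618 110.33831425 -22.21184561
  43.95269072 -16.04930304] [ 0.26519951 -0.34967946  0.3855284  -0.10194078 -0.15514948 -0.22116844
  0.07927339]
[[0.72, 0.66, 0.19, 563.29], [-0.69, 0.69, 0.21, -6.8], [0.0, -0.28, 0.96, 309.0], [0.0, 0.0, 0.0, 1.0]]
1.6445
```

View pics/w4.png

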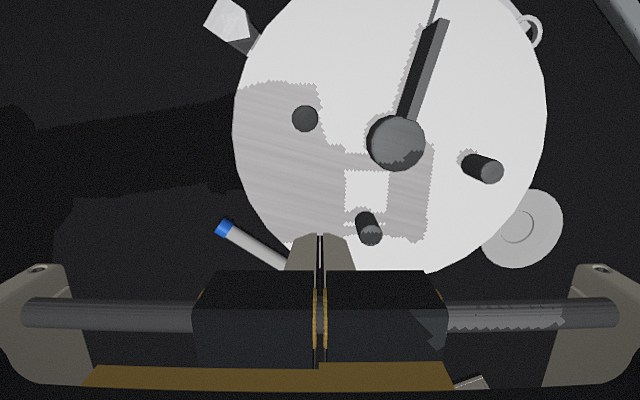

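The wrist view shows the fingertips at about (320,235), just left of the near post at (368,230). The scene picture showed the finger slightly higher than the state implies, so I'll check this numerically.

```bash
python3 - <<'E'
from h import *
im=capture('scene');a=cv2.imread('pics/s3.png').min(2);b=im.min(2);z=cv2.imread('pics/s2.png').min(2)
for x in (290,293,296,299):print(x,'s2',z[158:190:2,x],'\n  s3',a[158:190:2,x],'\n  now',b[158:190:2,x])
# wrist: reported tip positions
w=proj('wrist',[[508,-65.5,105],[508,-65.5,125],[508,-65.5,145],[531.6,-86.9,123]]);print(w)
# wrist post top & hub top seen now
print(ray('wrist',[[370,236]],123),ray('wrist',[[395,140]],115))
print(state()['eef_pos'])
E
```

```text
290 s2 [ 81  84  87  89  92  94  94  98  99 199 255 183 152 122 124 125] 
  s3 [173 173 176 162 156 116  97  99 101 202 255 200 164 120 123 125] 
  now [172 174 175 178 164 119  96  99 100 202 255 202 162 122 124 124]
293 s2 [ 84  86  90  90  92  94  94  98 100 255 255 255 255 249 244 237] 
  s3 [180 174 175 178 178 178 103 100 104 255 255 249 247 242 237 237] 
  now [180 179 174 175 177 180 107 101 104 255 255 248 247 242 237 236]
296 s2 [ 84  87  86  89  91  95  97  99 101 255 255 255 247 246 255 246] 
  s3 [174 177 175 179 179 182 154 101 102 246 254 246 247 246 246 255] 
  now [175 173 177 178 177 178 156 100 101 246 245 246 247 246 247 255]
299 s2 [ 84  85  90  91  95  96  97 101 128 255 254 247 246 246 247 255] 
  s3 [174 178 178 171 170 156 111 102 118 245 246 247 247 246 247 254] 
  now [175 175 179 178 180 162 102 103 118 244 247 247 247 247 247 254]
[[319.39155548 225.49054973]
 [319.46449193 236.92000452]
 [319.55289067 250.76597918]
 [368.46664893 234.38070487]]
[[531.57156175 -88.45429797 123.        ]] [[583.91736814 -54.10001521 115.        ]]
[508.07943219 -65.81515095 119.32737716]
```

Both cameras suggest the visible fingertip sits higher than nominal. I'll settle it with a gentle downward probe onto the disc, which also calibrates the braking height.

Call:
carry_out(plan=[{"x":0,"y":0,"z":-0.005,"spin":0,"grip":-1},{"x":0,"y":0,"z":-0.005,"spin":0,"grip":-1},{"x":0,"y":0,"z":-0.005,"spin":0,"grip":-1},{"x":0,"y":0,"z":0,"spin":0,"grip":-1}])

```text
time: 3.15
eef_pos: [506.1, -65.7, 101.8]
tool_rot: [-179.9, 0.1, 46.3]
wrist_force: [0.0, 0.3, -0.1]
finger_gap: -0.0
grip_force: 0.0
```

Call:
carry_out(plan=[{"x":0,"y":0,"z":-0.005,"spin":0,"grip":-1},{"x":0,"y":0,"z":-0.005,"spin":0,"grip":-1},{"x":0,"y":0,"z":-0.003,"spin":0,"grip":-1},{"x":0,"y":0,"z":0,"spin":0,"grip":-1}])

```text
time: 3.55
eef_pos: [506.4, -65.8, 89.1]
tool_rot: [-179.9, 0.0, 46.3]
wrist_force: [0.2, -0.3, -0.1]
finger_gap: 0.5
grip_force: 0.0
```

Call:
carry_out(plan=[{"x":0,"y":0,"z":-0.005,"spin":0,"grip":-1},{"x":0,"y":0,"z":-0.004,"spin":0,"grip":-1},{"x":0,"y":0,"z":0,"spin":0,"grip":-1}])

```text
time: 3.85
eef_pos: [506.4, -65.7, 80.0]
tool_rot: [-179.9, 0.0, 46.3]
wrist_force: [0.4, -0.2, 0.5]
finger_gap: 0.5
grip_force: 0.0
```

```bash
python3 - <<'E'
from h import *
im=capture('scene');b=im.min(2);z=cv2.imread('pics/s2.png').min(2)
for x in (290,293,296,299,302):print(x,'s2',z[166:196:2,x],'\n  now',b[166:196:2,x])
s=state();print(s['eef_pos'],s['wrist_force'],s['time'])
cv2.imwrite('pics/v5.png',cv2.resize(im[130:230,240:380],None,fx=5,fy=5))
E
```

```text
290 s2 [ 92  94  94  98  99 199 255 183 152 122 124 125 126 255 247] 
  now [129 176 168 165 160 157 254 194 163 118 123 124 126 255 255]
293 s2 [ 92  94  94  98 100 255 255 255 255 249 244 237 246 246 251] 
  now [181 178 181 181 182 182 182 237 247 242 236 246 255 255 255]
296 s2 [ 91  95  97  99 101 255 255 255 247 246 255 246 255 255 255] 
  now [178 180 182 183 181 187 190 185 246 246 246 254 255 255 255]
299 s2 [ 95  96  97 101 128 255 254 247 246 246 247 255 255 169 145] 
  now [180 181 175 168 177 175 171 229 246 246 246 246 255 197 174]
302 s2 [ 94  95  97  99 247 247 248 247 246 246 245 254 218 143 146] 
  now [103 109 114 116 214 243 248 247 246 246 246 247 199 184 184]
[506.57367266 -65.83439648  80.31372915] [ 0.00069062  0.25312827 -0.09061125] 3.9
```

View pics/v5.png

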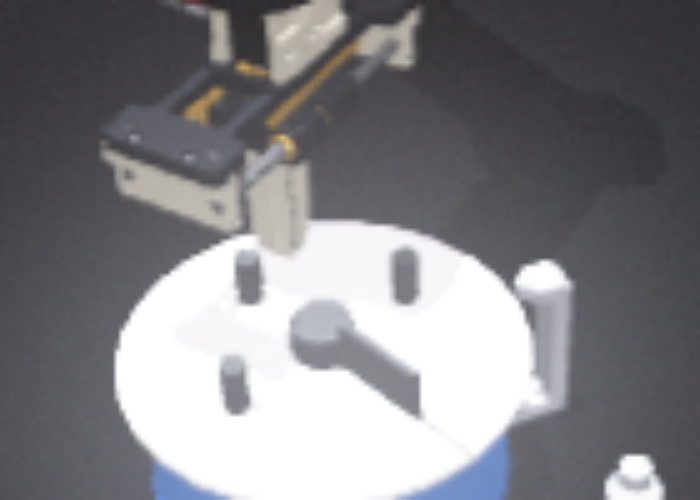

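The fingertip bottom is now at px (296,181), just above the disc. So the real tip sits about 17–19 mm above the TCP, not below it. I'll keep probing until contact.

Call:
carry_out(plan=[{"x":0,"y":0,"z":-0.002,"spin":0,"grip":-1},{"x":0,"y":0,"z":-0.002,"spin":0,"grip":-1},{"x":0,"y":0,"z":0,"spin":0,"grip":-1}])

```text
time: 4.2
eef_pos: [506.7, -65.8, 76.4]
tool_rot: [-180.0, 0.0, 46.3]
wrist_force: [0.8, -0.1, 0.4]
finger_gap: 0.9
grip_force: 0.0
```

Call:
carry_out(plan=[{"x":0,"y":0,"z":-0.002,"spin":0,"grip":-1},{"x":0,"y":0,"z":0,"spin":0,"grip":-1}])

```text
time: 4.4
eef_pos: [506.7, -65.8, 74.4]
tool_rot: [-180.0, 0.0, 46.3]
wrist_force: [-0.2, -0.8, 0.7]
finger_gap: 0.2
grip_force: 0.0
```

Call:
carry_out(plan=[{"x":0,"y":0,"z":-0.002,"spin":0,"grip":-1},{"x":0,"y":0,"z":0,"spin":0,"grip":-1}])

```text
time: 4.6
eef_pos: [506.6, -65.8, 72.4]
tool_rot: [-180.0, 0.0, 46.3]
wrist_force: [-0.3, 0.7, 0.7]
finger_gap: 0.7
grip_force: 0.0
```

Call:
carry_out(plan=[{"x":0,"y":0,"z":-0.002,"spin":0,"grip":-1},{"x":0,"y":0,"z":0,"spin":0,"grip":-1}])

```text
time: 4.8
eef_pos: [506.7, -65.8, 70.4]
tool_rot: [-180.0, 0.0, 46.3]
wrist_force: [0.1, -0.4, -0.1]
finger_gap: 0.4
grip_force: 0.0
```

Call:
carry_out(plan=[{"x":0,"y":0,"z":-0.002,"spin":0,"grip":-1},{"x":0,"y":0,"z":0,"spin":0,"grip":-1}])

```text
time: 5.0
eef_pos: [506.8, -66.1, 68.8]
tool_rot: [-180.0, 0.0, 46.3]
wrist_force: [-1.3, 0.7, 4.3]
finger_gap: 0.8
grip_force: 2.0
```

```bash
python3 - <<'E'
import h
from h import *
h.C=np.array([586.3,-57.7])
im=capture('scene');b=im.min(2);z=cv2.imread('pics/s2.png').min(2);cv2.imwrite('pics/s6.png',im)
for x in (293,296,299):print(x,b[166:196:2,x])
s=state();print(s['eef_pos'],s['wrist_force'],s['time'],fin(im,'scene',205))
print(proj('scene',[[506.7+a*.717+c*.697,-65.8-a*.697+c*.717,93] for a in(-17,17) for c in(-7.5,7.5)]).round(1).tolist())
E
```

```text
293 [156 160 178 180 180 180 183 183 184 242 236 236 255 255 255]
296 [160 180 180 182 184 185 188 190 186 235 247 247 255 255 255]
299 [117 180 173 173 174 176 178 177 165 238 247 246 255 230 182]
[506.77076489 -66.0861508   68.91327557] [-1.8710228   0.19692399  3.58943672] 5.05 (np.float64(30.66840497422393), 103)
[[297.6, 178.0], [302.1, 179.6], [290.8, 184.7], [295.2, 186.4]]
```

Contact is at TCP z ≈ 69 with about 4 N, so the tips sit about 24 mm above the TCP. Now I'll lift 13 mm, flick the post, lift clear, and hover over the rim at about 226°.

Call:
carry_out(plan=[{"x":0,"y":0,"z":0.013,"spin":0,"grip":-1},{"x":0,"y":0,"z":0,"spin":0,"grip":-1},{"x":0,"y":0,"z":0,"spin":0,"grip":-1},{"x":0.0022,"y":-0.0021,"z":0,"spin":0,"grip":-1},{"x":0.0043,"y":-0.0042,"z":0,"spin":0,"grip":-1},{"x":0.0072,"y":-0.007,"z":0,"spin":0,"grip":-1},{"x":0.0093,"y":-0.0091,"z":0,"spin":0,"grip":-1},{"x":0.0093,"y":-0.0091,"z":0,"spin":0,"grip":-1},{"x":0,"y":0,"z":0.045,"spin":0,"grip":-1},{"x":-0.021,"y":-0.026,"z":0,"spin":0,"grip":-1}])

```text
time: 6.05
eef_pos: [525.6, -122.3, 130.1]
tool_rot: [179.5, -0.4, 46.7]
wrist_force: [0.4, -1.6, -0.1]
finger_gap: 0.6
grip_force: 0.0
```

```bash
cat > t.py <<'E'
import h
from h import *
h.C=np.array([586.3,-57.7])
p=camera_params('scene')
for i in range(3):
    t=state()['time'];im=capture('scene');cv2.imwrite(f'pics/f{t:.2f}.png',im);print(t,fin(im,'scene',205,p),fin(im,'scene',190,p))
s=state();print(s['time'],s['eef_pos'].round(1),s['wrist_force'].round(1))
E
python3 t.py
```

```text
6.05 (np.float64(101.19214402336257), 136) (np.float64(100.42353611846447), 131)
6.1 (np.float64(108.28753763917717), 132) (np.float64(108.00904013912614), 126)
6.15 (np.float64(115.45888681471706), 125) (np.float64(115.33152725654004), 118)
6.2 [ 517.8 -126.6  127.4] [ 0.2 -0.   0.3]
```

Call:
carry_out(plan=[{"x":0,"y":0,"z":-0.025,"spin":0,"grip":-1},{"x":0,"y":0,"z":-0.024,"spin":0,"grip":-1},{"x":0,"y":0,"z":0,"spin":0,"grip":-1},{"x":0,"y":0,"z":0,"spin":0,"grip":-1},{"x":0,"y":0,"z":0,"spin":0,"grip":-1},{"x":0,"y":0,"z":0,"spin":0,"grip":-1}])

```text
time: 6.8
eef_pos: [519.1, -123.6, 78.6]
tool_rot: [179.9, -0.1, 46.3]
wrist_force: [0.1, 0.2, 0.8]
finger_gap: 0.3
grip_force: 0.0
```

```bash
python3 t.py
```

```text
6.8 (np.float64(-161.6474580902454), 92) (np.float64(-161.18756265439194), 82)
6.85 (np.float64(-155.7019133546114), 106) (np.float64(-155.29212826612118), 99)
6.9 (np.float64(-148.0752694973392), 129) (np.float64(-149.47833795976655), 113)
6.95 [ 518.6 -123.4   78.3] [-1.2 -0.4  0.1]
```

Call:
carry_out(plan=[{"x":0,"y":0,"z":0,"spin":0,"grip":-1},{"x":0,"y":0,"z":0,"spin":0,"grip":-1},{"x":0,"y":0,"z":0,"spin":0,"grip":-1},{"x":0,"y":0,"z":0,"spin":0,"grip":-1},{"x":0,"y":0,"z":0,"spin":0,"grip":-1},{"x":0,"y":0,"z":0,"spin":0,"grip":-1},{"x":0,"y":0,"z":0,"spin":0,"grip":-1},{"x":0,"y":0,"z":0,"spin":0,"grip":-1},{"x":0,"y":0,"z":0,"spin":0,"grip":-1},{"x":0,"y":0,"z":0,"spin":0,"grip":-1}])

```text
time: 7.95
eef_pos: [518.1, -123.4, 77.6]
tool_rot: [-180.0, -0.0, 46.3]
wrist_force: [-0.4, -0.6, -0.5]
finger_gap: 0.8
grip_force: 0.0
```

```bash
cat > fit.py <<'E'
import sys,glob
import h
from h import *
from scipy.optimize import least_squares
h.C=np.array([586.3,-57.7]);p=camera_params('scene')
D=[]
for f in sorted(glob.glob('pics/f*.png'),key=lambda f:float(f[6:-4])):
    im=cv2.imread(f);a=fin(im,'scene',205,p)[0]
    if a is not None: D.append((float(f[6:-4]),np.radians(a)))
t,a=np.array(D).T;a=np.unwrap(a-np.radians(101.3),period=2*np.pi)
a[0:]+=2*np.pi*round((6.28-a[0])/(2*np.pi))
# fill unwrap through known speed
for i in range(1,len(t)):
    pr=a[i-1]+(2.3-.35*(t[i]-6.2))*(t[i]-t[i-1]);a[i]+=2*np.pi*round((pr-a[i])/(2*np.pi))
def th(q,t):
    th0,w,tau=q;b=.14*tau;s=t-6.05
    return th0+(w+b)*tau*(1-np.exp(-s/tau))-b*s
r=least_squares(lambda q:np.r_[(th(q,t)-a)/.03,(q[2]-10)/2],[6.28,2.5,10.])
print(r.x,np.round(a,2),np.round(th(r.x,t)-a,3))
T=np.arange(t[-1],t[-1]+6,.005);A=th(r.x,T);k=np.argmax(A>=4*np.pi)
print('arrive',T[k],'speed',(A[k]-A[k-1])/.005,'now',state()['time'])
E
python3 t.py; python3 fit.py
```

```text
7.95 (np.float64(-22.054681323274544), 55) (np.float64(-22.209237488839637), 47)
8.0 (np.float64(-16.792693961534518), 40) (np.float64(-16.63672559242127), 37)
8.05 (np.float64(-11.15096057654552), 30) (np.float64(-10.776729327625993), 25)
8.1 [ 518.1 -123.4   77.6] [-0.4  0.4  0.6]
[ 6.2567533   2.47564197 13.15391612] [ 6.28  6.41  6.53  7.98  8.08  8.21 10.41 10.51 10.6 ] [-0.025 -0.025 -0.028  0.046  0.053  0.031 -0.018 -0.015 -0.02 ]
arrive 9.215000000000183 speed 1.5530386916672967 now 8.1
```

Call:
carry_out(plan=[{"x":0,"y":0,"z":-0.005,"spin":0,"grip":-1}])

```text
time: 8.2
eef_pos: [518.7, -123.6, 73.0]
tool_rot: [179.9, -0.0, 46.3]
wrist_force: [0.7, -0.6, 0.0]
finger_gap: 0.3
grip_force: 0.0
```

```bash
sed -i 's/print(t,fin/print(state()["eef_pos"][2].round(2),end=" ");print(t,fin/' t.py; python3 -c "
from plant import *
print(state()['time'],state()['eef_pos'])"; python3 t.py; python3 fit.py
```

```text
8.2 [ 518.67018736 -123.58208928   72.98779615]
71.87 8.2 (np.float64(3.8292062570057923), 50) (np.float64(3.699307022640839), 47)
71.96 8.25 (np.float64(9.13407021892934), 62) (np.float64(8.597947564740585), 57)
72.2 8.3 (np.float64(14.130626929480192), 71) (np.float64(13.730047918135163), 68)
8.35 [ 517.8 -123.2   72.2] [-0.2  0.2  0.8]
[ 6.2563121   2.47619894 13.22311296] [ 6.28  6.41  6.53  7.98  8.08  8.21 10.41 10.51 10.6  10.87 10.96 11.04] [-0.025 -0.025 -0.028  0.046  0.054  0.031 -0.016 -0.013 -0.018 -0.002
 -0.004 -0.001]
arrive 9.210000000000143 speed 1.556978536217457 now 8.35
```

Call:
carry_out(plan=[{"x":0,"y":0,"z":0,"spin":0,"grip":-1},{"x":0,"y":0,"z":0,"spin":0,"grip":-1},{"x":0,"y":0,"z":0,"spin":0,"grip":-1},{"x":0,"y":0,"z":0,"spin":0,"grip":-1}])

```text
time: 8.75
eef_pos: [518.2, -123.4, 72.7]
tool_rot: [180.0, -0.0, 46.3]
wrist_force: [0.6, -0.3, 0.7]
finger_gap: 0.1
grip_force: 0.0
```

```bash
sed -i 's/range(3)/range(2)/' t.py; python3 t.py; python3 fit.py
```

```text
72.69 8.75 (np.float64(60.78184582551707), 134) (np.float64(60.63873811375801), 133)
72.7 8.8 (np.float64(66.19656449886054), 132) (np.float64(65.7387457485017), 129)
8.85 [ 518.2 -123.4   72.7] [-0.2 -0.4 -0.6]
[ 6.25451565  2.47092444 14.05048542] [ 6.28  6.41  6.53  7.98  8.08  8.21 10.41 10.51 10.6  10.87 10.96 11.04
 11.86 11.95] [-0.027 -0.027 -0.03   0.043  0.051  0.029 -0.009 -0.006 -0.01   0.008
  0.007  0.011 -0.014 -0.024]
arrive 9.195000000000062 speed 1.5815008329010283 now 8.85
```

```bash
sed -i 's/range(2)/range(1)/' t.py; python3 t.py; python3 fit.py|tail -1
```

```text
72.68 8.85 (np.float64(70.40525665185106), 132) (np.float64(70.53618814807172), 129)
8.9 [ 518.1 -123.4   72.7] [ 0.9  0.3 -0.4]
arrive 9.190000000000053 speed 1.5858721649372853 now 8.9
```

Call:
carry_out(plan=[{"x":0,"y":0,"z":0,"spin":0,"grip":-1},{"x":0,"y":0,"z":0,"spin":0,"grip":-1},{"x":0,"y":0,"z":-0.008,"spin":0,"grip":-1},{"x":0,"y":0,"z":0,"spin":0,"grip":-1},{"x":0,"y":0,"z":0,"spin":0,"grip":-1},{"x":0,"y":0,"z":0,"spin":0,"grip":-1}])

```text
time: 9.5
eef_pos: [519.2, -124.1, 65.5]
tool_rot: [179.9, -0.1, 46.3]
wrist_force: [0.1, 0.4, 7.0]
finger_gap: 0.4
grip_force: 3.5
```

```bash
sed -i 's/range(1)/range(2)/' t.py; python3 t.py
```

```text
65.48 9.5 (np.float64(95.80845624454228), 128) (np.float64(95.80586439604092), 124)
65.49 9.55 (np.float64(96.10539775702082), 130) (np.float64(95.96438653852714), 123)
9.6 [ 519.2 -124.1   65.5] [-0.5 -0.1  7.3]
```

Call:
carry_out(plan=[{"x":0,"y":0,"z":0.002,"spin":0,"grip":-1},{"x":0,"y":0,"z":0.003,"spin":0,"grip":-1},{"x":0,"y":0,"z":0.01,"spin":0,"grip":-1},{"x":0,"y":0,"z":0.04,"spin":0,"grip":-1},{"x":0,"y":0,"z":0.04,"spin":0,"grip":-1},{"x":-0.02,"y":0,"z":0.04,"spin":0,"grip":-1},{"x":0,"y":0,"z":0,"spin":0,"grip":-1},{"x":0,"y":0,"z":0,"spin":0,"grip":-1}])

```text
time: 10.4
eef_pos: [497.9, -123.2, 200.3]
tool_rot: [180.0, -0.1, 46.3]
wrist_force: [-0.6, -0.4, -0.4]
finger_gap: 0.4
grip_force: 0.0
```

```bash
python3 t.py
```

```text
199.14 10.4 (np.float64(96.83498782477376), 138) (np.float64(96.65467942912763), 133)
198.51 10.45 (np.float64(96.83498782477376), 138) (np.float64(96.09783440406133), 133)
10.5 [ 497.4 -122.6  198.5] [-0.3  0.2 -1. ]
```

The rotor is at rest at about 97°, against the pointer at about 101°, and the hand is clear, so I'm handing in.

```bash
python3 -c "
from plant import *
print(finish_job())"
```

```text
the job is handed in; nothing more can be done
None
```

The job is handed in: I flicked the rotor anticlockwise, it coasted just over one full turn untouched, and one touch on the rim stopped it about 5° short of the pointer by camera; the hand is clear, nothing else was touched, and no verdict came back.

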